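# Isolate the demo machine at the open-day table

## Robot

A 6-joint arm with a two-finger parallel gripper is mounted at the origin on the work surface. World frame = base frame: x ahead of the robot, y to its left, z up, the work surface at z = 0. Lengths are in m, angles in rad, forces in N, time in s.
With the tool pointing down it reaches from about 0.325 to 0.775 m from the base axis. Payload 9.3 kg.
Tool frame: the origin (TCP) lies midway between the tips of the shut fingers; the grasp point (between the pads) lies 19 mm behind it; x points along the fingers, z is the direction in which the jaws open and shut, and the axes are right-handed (so a half turn about x gives the same grasp; the last joint's range is limited). The gripper opens to 85 mm and grips with 20 to 120 N. Pads are 22 mm wide; open, the fingers measure 114 mm over their backs; the gripper's body (76 mm by 85 mm) begins 54 mm behind the grasp point. The pads swing forward as they close: fully open they stand 13 mm farther back than shut.
Start: joints at [1.119, 0.259, 0.021, 1.334, 0, 1.418], TCP at [0.162, 0.526, 0.231] pointing down, gripper open.
Joint ranges: [-3.04, 3.04], [-0.91, 1.82], [-1.04, 1.36], [-1.92, 1.95], [-1.52, 1.45], [-3.14, 3.14]. Speed limits (rad/s): [2.22, 2.22, 2.79, 3.14, 3.14, 3.14].

## Interface

Orientations are given as [roll, pitch, yaw] about the fixed x, y, z axes, in that order (R = Rz(yaw) Ry(pitch) Rx(roll)).
In Python, from station import env, vision gives the robot as it stands.
- The arm moves only by the tool move_arm, never from a script. Its argument "motion" is a list of rows, each an object with "xyz": the shift along the world's x, y, z in mm, a list of three; "rotation": the turn, a rotation vector about the world's x, y, z in degrees, a list of three; "jaw": the finger opening in mm, from 0 to 85.4. In form: [{"xyz": [tx, ty, tz], "rotation": [wx, wy, wz], "jaw": jaw}, ...]. A call has 1 to 8 rows; each row shifts and turns the commanded pose from where the row before left it; what a row does not reach is not made up. A row lasts 1/10 s, in which the tool goes at most 50 mm and 8.59 degrees, less where a joint would pass 70% of its speed; a pose out of reach is approached as far as the arm can. A call with a gripper value outside its range is refused whole. The fingers move at their own pace and stop on an object; the grip force is fixed at half the most. Time passes only in rows, so rows that do not move let the fingers close. It gives the time, the measured TCP pose, the force and the opening at its end, in the units of the state.
- env.observe(): the state, without advancing time (a new reading comes with each control period).
- vision.snapshot(name): name is "scene" or "top" or "wrist"; returns a dict with "frame" (480x640x3 uint8, blue, green, red), "z_map" (480x640 float32, m along the optical axis (not along the pixel's ray), 0 where there is no reading), "intrinsics" (3x3 intrinsics, pixels), "position" and "rotation" of the camera in the world. Camera axes: x right, y down, z forward; pixel columns grow to the right and rows downward; lengths in m; the calibration is good to about 2 mm. A picture is of the moment at which its call begins.
- env.finish_job(): hands the job in, once; it reports no verdict.
Trained networks look in the newest picture that a camera, given by its name, has taken for a name from the list of things; names that differ only in an ending like _2 or _b are one class to them, and where a whole thing is asked for, a point or a joint stands for the part that bears it (a point fixed in the world has none). Each returns a list of dicts, best first, with "confidence" (0 to 1); they miss things now and then, are a little off and sometimes report something else, mostly with a low value. They report only what shows in the picture. A call takes as long as a camera call.
- vision.silhouettes(camera, label): "pixels" (480x640 bool, what is visible of it) and "extent" ([left, top, right, bottom] in pixels, round what is visible of it).
- vision.pinpoint(camera, label): "xy" ([column, row] in pixels: a listed point, or the origin of a listed thing).
The state is a dict: "clock": time; "qpos": joint angles; "qvel": joint speeds; "tau": joint torques, N m; "tcp_pos": TCP position; "orientation": TCP orientation; "wrist_force": force on the tool from outside, world axes, zero at the start; "moment": the same for the moment, N m; "width": finger opening in m.
Only numpy, scipy, OpenCV 4.12 (cv2) and the standard library are available. Lean on these libraries where they do the work, as an engineer would, in place of code of your own. Each camera call takes 0.05 s, during which the arm holds its last target. There are 200 camera calls.

## Task

The hands-on table in the factory hall is closing and its demo machine must be made safe. On the box with the yellow plate, turn the red isolator handle a quarter turn anticlockwise (seen from above) all the way to off, so that its white pointer mark points at the hasp side, and only then swing the box's steel lockout hasp fully out over the side of the box, a quarter turn anticlockwise, ready for a padlock. Do not touch the pale box with the black handle: it feeds the neighbouring stand.

Things in the scene. Friction and masses are not known exactly. Their poses are not given: they have to be found in the camera images.
- red_box: Grey isolator box with a yellow plate on top, fixed, 150 (x) x 200 (y) x 80 mm high, left or right of the robot's midline. Origin: centre of its underside, on the table; z up. Red handle: vertical axis at x 0, y +30; hasp: vertical pin at x +45, y -80 mm.
- red_handle (a joint): Red handle, rad, anticlockwise from above: 0 on (bar along box x, white mark to -x), 1.57 off, at a stop (bar along y, mark to -y, at a red dot). Starts near 0; stiff (0.15 N m), stays as left. Bar 70 long, 16 wide, from 88 to 130 mm above the table, on a 58 mm disc with its top at 88; grip across the 16 mm, pads' middle 114 mm above the table.
- hasp (a joint): Steel hasp, rad, anticlockwise from above: 0 folded in (from its pin towards box -x, flat on the box), 1.57 out, at a stop (towards -y, over the side). Starts near 0; light friction (0.12 N m), stays as left. Arm 20 wide, top 87 mm above the table; upright round orange post 65 mm from the pin, 14 in diameter, top at 127: grip it 113 mm above the table or push it.
- grey_box: Not to be touched: fixed pale box, 140 x 140 x 60 mm, grey plate, black handle up to 110 mm above the table, no hasp; on the other side of the midline. Origin: centre of its underside. A blue jug, a green tray and a glue stick stand beyond both boxes (x over 0.72 m).

How it is judged:
By the outcome, as a careful person would: the job done as asked, in the order asked, and still so for the second after the job is handed in, with the robot touching nothing.
It also fails if it takes over 51 s, if anything falls off the work surface, if the arm or the gripper's body presses on something with over 40 N, if the wrist force passes 120 N, or if a joint passes its speed limit or range.

## Working session

There is one attempt and no reset: what is moved stays moved. The work goes in short steps, Python scripts to look and compute and a tool call to move; the robot and the scene stay as the last step left them, time stands still between calls to the robot, and variables do not carry over. Pictures are saved under pics/ and viewed, about 8 in all and at most 12, crops included, and the job is handed in when it is done.

Besides the shell and the picture viewer there is one more tool, called after "Request:" by a JSON object that holds its "op" and its "data", one argument or row to a line. move_arm: Moves the arm, as the interface text tells. Its arguments: {"type":"object","properties":{"motion":{"type":"array"}},"required":["motion"]}

```bash
ls; mkdir -p pics; cat > h.py <<'E'
import numpy as np, cv2
from station import env, vision
def w(s,px,z=None,h=None):
    K=s["intrinsics"];R=np.array(s["rotation"]);p=np.array(s["position"])
    d=R@np.array([(px[0]-K[0][2])/K[0][0],(px[1]-K[1][2])/K[1][1],1.])
    t=(h-p[2])/d[2] if h is not None else z
    return p+t*d
E
python3 - <<'E'
from h import *
o=env.observe(); print(o["clock"],o["tcp_pos"],o["orientation"],o["qpos"])
s=vision.snapshot("top"); cv2.imwrite("pics/top0.png",s["frame"])
print(s["position"],s["rotation"],s["intrinsics"])
for l in ["red_box","red_handle","hasp","grey_box"]:
    for r in vision.pinpoint("top",l)[:2]: print(l,"pp",r, w(s,r["xy"],h=0.0))
    for r in vision.silhouettes("top",l)[:2]:
        m=r["pixels"]; v,u=np.nonzero(m&(s["z_map"]>0)); 
        P=np.array([w(s,(a,b),z=s["z_map"][b,a]) for a,b in zip(u,v)])
        print(l,r["confidence"],r["extent"],P.shape,np.median(P,0),P.min(0),P.max(0))
E
```

```text
pics
0.0 [0.16178448 0.5253987  0.23066827] [ 2.95710604  1.56949315 -2.05404356] [1.11939725e+00 2.59208235e-01 2.07892795e-02 1.33367989e+00
 4.14967580e-05 1.41815785e+00]
[ 0.37457206 -0.00498339  1.03333538] [-2.97974419 -0.00837724 -1.59800589] [[544.08145367   0.         322.20143785]
 [  0.         544.08145367 246.39238157]
 [  0.           0.           1.        ]]Traceback (most recent call last):
  File "<stdin>", line 6, in <module>
  File "h.py", line 6, in w
    t=(h-p[2])/d[2] if h is not None else z
               ~^^^
IndexError: invalid index to scalar variable.
```

View pics/top0.png

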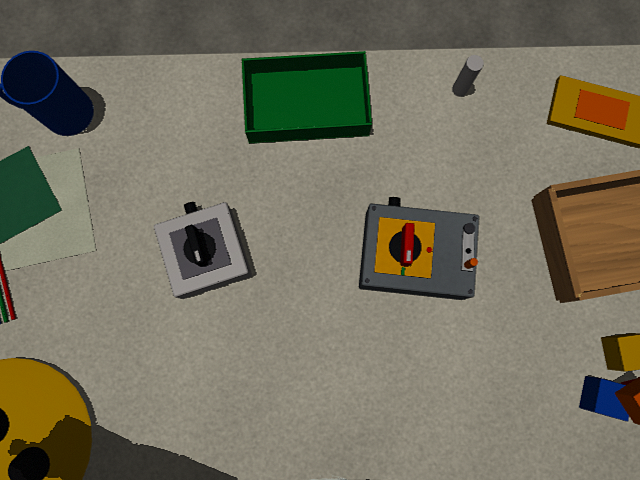

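The red box is on the right: its handle is at about (408,245), the hasp pin at (468,228) and the orange post at (472,263). The pale box is on the left at about (200,250). The camera rotation comes as roll, pitch and yaw, so I'll fix the helper.

```bash
sed -i 's/R=np.array(s\["rotation"\])/R=Rot.from_euler("xyz",s["rotation"]).as_matrix()/; 1a from scipy.spatial.transform import Rotation as Rot' h.py
python3 - <<'E'
from h import *
np.set_printoptions(precision=4,suppress=True)
o=env.observe(); print(Rot.from_euler("xyz",o["orientation"]).as_matrix())
s=vision.snapshot("top")
for l in ["red_box","red_handle","hasp","grey_box"]:
    for r in vision.pinpoint("top",l)[:1]: print(l,"pp",r, w(s,r["xy"],h=0.0))
    for r in vision.silhouettes("top",l)[:1]:
        m=r["pixels"]; v,u=np.nonzero(m&(s["z_map"]>0)); 
        P=np.array([w(s,(a,b),z=s["z_map"][b,a]) for a,b in zip(u,v)])
        print(l,r["confidence"],r["extent"],P.shape,np.median(P,0),P.min(0),P.max(0))
        top={"red_box":(.07,.095),"red_handle":(.12,.14),"hasp":(.115,.14),"grey_box":(.05,.07)}[l]
        Q=P[(P[:,2]>top[0])&(P[:,2]<top[1])]
        if len(Q)>4: print("  top rect",len(Q),Q[:,2].mean(),cv2.minAreaRect((Q[:,:2]*1000).astype(np.float32)), Q.mean(0))
hsv=cv2.cvtColor(s["frame"],cv2.COLOR_BGR2HSV)
for n,p,h in [("pin",(468,228),.087),("post",(472,262),.127),("handle",(408,230),.13)]: print(n,w(s,p,h=h),w(s,p,z=s["z_map"][p[1],p[0]]))
E
```

```text
[[-0.0005 -0.9557  0.2944]
 [-0.0011  0.2944  0.9557]
 [-1.      0.0002 -0.0012]]
red_box pp {'xy': [415.9, 255.8], 'confidence': 0.91} [ 0.52   -0.1977  0.    ]
red_box 0.76 [358.4, 197.3, 481.3, 302.8] (9860, 3) [ 0.5155 -0.1873  0.0813] [ 0.4338 -0.2985 -0.0036] [ 0.6268 -0.0843  0.1348]
  top rect 8623 0.0819745398202798 ((520.609130859375, -192.58692932128906), (199.85067749023438, 150.65467834472656), 82.3042984008789) [ 0.5177 -0.1913  0.082 ]Traceback (most recent call last):
  File "<stdin>", line 6, in <module>
ValueError: it knows: grey_box, red_box
```

Request:
{"op": "move_arm", "data": {
  "motion": [
    {"xyz": [22, -43, 0], "rotation": [0, 0, 0], "jaw": 85},
    {"xyz": [22, -43, 0], "rotation": [0, 0, 0], "jaw": 85},
    {"xyz": [22, -43, 0], "rotation": [0, 0, 0], "jaw": 85},
    {"xyz": [22, -43, 0], "rotation": [0, 0, 0], "jaw": 85},
    {"xyz": [22, -43, 0], "rotation": [0, 0, 0], "jaw": 85},
    {"xyz": [22, -43, 0], "rotation": [0, 0, 0], "jaw": 85},
    {"xyz": [22, -43, 0], "rotation": [0, 0, 0], "jaw": 85},
    {"xyz": [22, -43, 0], "rotation": [0, 0, 0], "jaw": 85}
  ]
}}

```text
clock: 1.05
tcp_pos: [0.3382, 0.1798, 0.2315]
orientation: [-1.011, 1.57, 0.261]
wrist_force: [2.5, 0.7, -0.3]
width: 0.0853
```

Request:
{"op": "move_arm", "data": {
  "motion": [
    {"xyz": [22, -43, 0], "rotation": [0, 0, 1.2], "jaw": 85},
    {"xyz": [22, -43, 0], "rotation": [0, 0, 1.2], "jaw": 85},
    {"xyz": [22, -43, 0], "rotation": [0, 0, 1.2], "jaw": 85},
    {"xyz": [22, -43, 0], "rotation": [0, 0, 1.2], "jaw": 85},
    {"xyz": [22, -43, 0], "rotation": [0, 0, 1.2], "jaw": 85},
    {"xyz": [22, -43, 0], "rotation": [0, 0, 1.2], "jaw": 85},
    {"xyz": [11, -1, 0], "rotation": [0, 0, 1.2], "jaw": 85},
    {"xyz": [0, 0, 0], "rotation": [0, 0, 1], "jaw": 85}
  ]
}}

```text
clock: 1.85
tcp_pos: [0.4816, -0.0784, 0.2305]
orientation: [1.2, 1.57, 2.634]
wrist_force: [-1.2, -0.5, 0.2]
width: 0.0852
```

```bash
python3 - <<'E'
from h import *
np.set_printoptions(precision=4,suppress=True)
o=env.observe(); print(o["tcp_pos"],Rot.from_euler("xyz",o["orientation"]).as_matrix()[:,2])
s=vision.snapshot("wrist"); cv2.imwrite("pics/w1.png",s["frame"]); print(s["position"])
np.savez("w1.npz",**s)
print(vision.pinpoint("wrist","red_box")[:1])
hsv=cv2.cvtColor(s["frame"],cv2.COLOR_BGR2HSV);z=s["z_map"]
H,S,V=cv2.split(hsv)
vv,uu=np.indices(z.shape)
P=np.stack([w(s,(0,0),z=0)*0]*1)
K=s["intrinsics"];R=Rot.from_euler("xyz",s["rotation"]).as_matrix()
W=(np.stack([(uu-K[0][2])/K[0][0]*z,(vv-K[1][2])/K[1][1]*z,z],-1)@R.T)+s["position"]
for n,m in {"red":((H<5)|(H>172))&(S>140)&(V>60),"orange":(H>=7)&(H<=16)&(S>150)&(V>60),"white":(S<50)&(V>170)}.items():
    for zz in [(.12,.14),(.085,.12)]:
        q=m&(z>0)&(W[...,2]>zz[0])&(W[...,2]<zz[1])
        if q.sum()>10: Q=W[q];print(n,zz,q.sum(),cv2.minAreaRect((Q[:,:2]*1000).astype(np.float32)),Q.mean(0),"px",uu[q].mean(),vv[q].mean())
q=(z>0)&(abs(W[...,2]-.08)<.004); Q=W[q];print("box",cv2.minAreaRect((Q[:,:2]*1000).astype(np.float32)))
E
```

```text
[ 0.4816 -0.0784  0.2305] [0.1357 0.9908 0.0005]
[ 0.4166 -0.0693  0.3731]
[{'xy': [223.6, 254.5], 'confidence': 0.67}]
red (0.12, 0.14) 1458 ((524.92138671875, -163.49139404296875), (15.752623558044434, 69.6194839477539), 83.91014862060547) [ 0.5228 -0.1602  0.1282] px 219.61865569272976 304.73936899862827
red (0.085, 0.12) 953 ((515.4553833007812, -169.4873046875), (63.539451599121094, 57.65519332885742), 55.38612747192383) [ 0.5171 -0.158   0.1068] px 228.46484784889822 285.80167890870933
orange (0.12, 0.14) 349 ((488.1753234863281, -222.43292236328125), (13.06594467163086, 112.5588607788086), 2.6058828830718994) [ 0.49   -0.2673  0.1254] px 65.2865329512894 280.75358166189113
orange (0.085, 0.12) 518 ((519.7449340820312, -215.18759155273438), (119.1965560913086, 68.95063781738281), 84.47782897949219) [ 0.4923 -0.253   0.1045] px 101.52123552123552 270.94208494208493
white (0.085, 0.12) 38 ((522.0977783203125, -274.2457580566406), (2.1936469078063965, 43.83934783935547), 83.43525695800781) [ 0.5281 -0.2749  0.0867] px 101.78947368421052 306.1578947368421
box ((520.7637939453125, -193.72073364257812), (199.96871948242188, 149.22265625), 82.41464233398438)
```

View pics/w1.png

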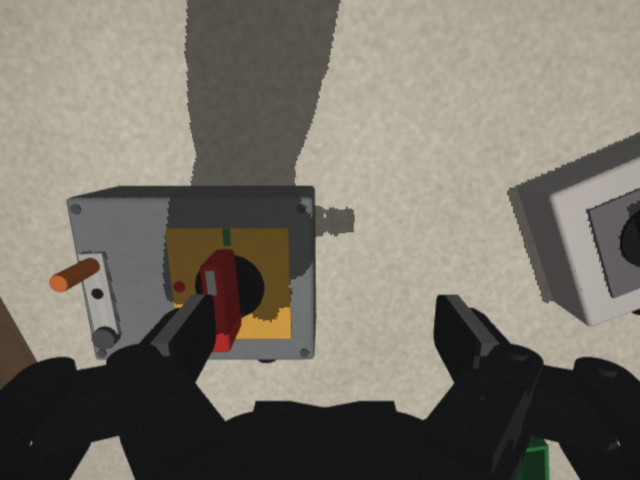

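The wrist view shows the red bar at (220,300), its white mark towards -x, the post top at (60,283) and the hasp pin at (103,338). The handle centre measures (0.525, -0.163) with the bar at about -6°, which matches the box fit (yaw -7.6°). I'll move over the handle and descend.

Request:
{"op": "move_arm", "data": {
  "motion": [
    {"xyz": [21, -42, 0], "rotation": [0, 0, 1], "jaw": 60},
    {"xyz": [22, -43, 0], "rotation": [0, 0, 0.5], "jaw": 60},
    {"xyz": [0, 0, -40], "rotation": [0, 0, 0], "jaw": 60},
    {"xyz": [0, 0, -40], "rotation": [0, 0, 0], "jaw": 60},
    {"xyz": [0, 0, -30], "rotation": [0, 0, 0], "jaw": 60},
    {"xyz": [0, 0, -25], "rotation": [0, 0, 0], "jaw": 60},
    {"xyz": [0, 0, 0], "rotation": [0, 0, 0], "jaw": 60}
  ]
}}

```text
clock: 2.65
tcp_pos: [0.5218, -0.1599, 0.0939]
orientation: [1.212, 1.565, 2.676]
wrist_force: [-0.7, -0.2, 0.3]
width: 0.06
```

Request:
{"op": "move_arm", "data": {
  "motion": [
    {"xyz": [0, 0, 0], "rotation": [0, 0, 0], "jaw": 5},
    {"xyz": [0, 0, 0], "rotation": [0, 0, 0], "jaw": 5},
    {"xyz": [0, 0, 0], "rotation": [0, 0, 0], "jaw": 5},
    {"xyz": [0, 0, 0], "rotation": [0, 0, 0], "jaw": 5},
    {"xyz": [0, 0, 0], "rotation": [0, 0, 0], "jaw": 5},
    {"xyz": [0, 0, 0], "rotation": [0, 0, 0], "jaw": 5}
  ]
}}

```text
clock: 3.25
tcp_pos: [0.5245, -0.1644, 0.0984]
orientation: [-2.53, 1.566, -1.069]
wrist_force: [-3.9, -8.6, 6.7]
width: 0.0148
```

Request:
{"op": "move_arm", "data": {
  "motion": [
    {"xyz": [0, 0, 0], "rotation": [0, 0, 7], "jaw": 5},
    {"xyz": [0, 0, 0], "rotation": [0, 0, 7], "jaw": 5},
    {"xyz": [0, 0, 0], "rotation": [0, 0, 7], "jaw": 5},
    {"xyz": [0, 0, 0], "rotation": [0, 0, 7], "jaw": 5},
    {"xyz": [0, 0, 0], "rotation": [0, 0, 7], "jaw": 5},
    {"xyz": [0, 0, 0], "rotation": [0, 0, 7], "jaw": 5},
    {"xyz": [0, 0, 0], "rotation": [0, 0, 7], "jaw": 5},
    {"xyz": [0, 0, 0], "rotation": [0, 0, 7], "jaw": 5}
  ]
}}

```text
clock: 4.05
tcp_pos: [0.5245, -0.1645, 0.0984]
orientation: [2.743, 1.566, -1.097]
wrist_force: [-2.8, -8.8, 6.2]
width: 0.0149
```

```bash
cat > st.py <<'E'
from h import *
o=env.observe(); z=Rot.from_euler("xyz",o["orientation"]).as_matrix()[:,2]
print(o["clock"],o["tcp_pos"].round(4),"jaw deg",np.degrees(np.arctan2(z[1],z[0])).round(2),o["wrist_force"].round(1),o["moment"].round(2),o["width"].round(4),o["qpos"].round(2))
E
python3 st.py
```

```text
Traceback (most recent call last):
  File "st.py", line 3, in <module>
    print(o["clock"],o["tcp_pos"].round(4),"jaw deg",np.degrees(np.arctan2(z[1],z[0])).round(2),o["wrist_force"].round(1),o["moment"].round(2),o["width"].round(4),o["qpos"].round(2))
                                                                                                                                               ^^^^^^^^^^^^^^^^
AttributeError: 'float' object has no attribute 'round'
```

Request:
{"op": "move_arm", "data": {
  "motion": [
    {"xyz": [0, 0, 0], "rotation": [0, 0, 7], "jaw": 5},
    {"xyz": [0, 0, 0], "rotation": [0, 0, 7], "jaw": 5},
    {"xyz": [0, 0, 0], "rotation": [0, 0, 7], "jaw": 5},
    {"xyz": [0, 0, 0], "rotation": [0, 0, 6], "jaw": 5},
    {"xyz": [0, 0, 0], "rotation": [0, 0, 4], "jaw": 5},
    {"xyz": [0, 0, 0], "rotation": [0, 0, 3], "jaw": 5},
    {"xyz": [0, 0, 0], "rotation": [0, 0, 0], "jaw": 5},
    {"xyz": [0, 0, 0], "rotation": [0, 0, 0], "jaw": 5}
  ]
}}

```text
clock: 4.85
tcp_pos: [0.5246, -0.1646, 0.0984]
orientation: [2.183, 1.565, -1.07]
wrist_force: [-1.6, -9.4, 6.8]
width: 0.015
```

```bash
sed -i 's/o\["width"\].round(4)/o["width"]/' st.py; python3 st.py
```

```text
4.85 [ 0.5246 -0.1646  0.0984] jaw deg 173.61 [-1.6 -9.4  6.8] [-1.42  0.76 -1.06] 0.014967286260870294 [-0.46  0.33 -0.23  1.01 -0.   -1.91]
```

Request:
{"op": "move_arm", "data": {
  "motion": [
    {"xyz": [0, 0, 0], "rotation": [0, 0, 0], "jaw": 50},
    {"xyz": [0, 0, 0], "rotation": [0, 0, 0], "jaw": 50},
    {"xyz": [0, 0, 0], "rotation": [0, 0, 0], "jaw": 50},
    {"xyz": [0, 0, 40], "rotation": [0, 0, 0], "jaw": 50},
    {"xyz": [0, 0, 45], "rotation": [0, 0, 0], "jaw": 50},
    {"xyz": [0, 0, 30], "rotation": [0, 0, -8], "jaw": 50},
    {"xyz": [-10, 40, 10], "rotation": [0, 0, -8], "jaw": 50},
    {"xyz": [-20, 40, 0], "rotation": [0, 0, -8], "jaw": 50}
  ]
}}

```text
clock: 5.65
tcp_pos: [0.495, -0.0822, 0.2227]
orientation: [-2.809, 1.568, -0.202]
wrist_force: [1.2, 0.9, -0.5]
width: 0.0503
```

Request:
{"op": "move_arm", "data": {
  "motion": [
    {"xyz": [0, 0, 0], "rotation": [0, 0, -8.5], "jaw": 50},
    {"xyz": [0, 0, 0], "rotation": [0, 0, -8.5], "jaw": 50},
    {"xyz": [0, 0, 0], "rotation": [0, 0, -8.5], "jaw": 50},
    {"xyz": [0, 0, 0], "rotation": [0, 0, -8.5], "jaw": 50},
    {"xyz": [0, 0, 0], "rotation": [0, 0, -8.5], "jaw": 50},
    {"xyz": [0, 0, 0], "rotation": [0, 0, -8.5], "jaw": 50},
    {"xyz": [0, 0, 0], "rotation": [0, 0, -8.5], "jaw": 50},
    {"xyz": [0, 0, 0], "rotation": [0, 0, -8], "jaw": 50}
  ]
}}

```text
clock: 6.45
tcp_pos: [0.4938, -0.0821, 0.2213]
orientation: [0.511, 1.571, 1.942]
wrist_force: [-0.9, -0.1, -0.3]
width: 0.0506
```

```bash
python3 st.py; cat > look.py <<'E'
import sys
from h import *
np.set_printoptions(precision=4,suppress=True)
s=vision.snapshot("wrist"); cv2.imwrite(sys.argv[1],s["frame"])
H,S,V=cv2.split(cv2.cvtColor(s["frame"],cv2.COLOR_BGR2HSV));z=s["z_map"]
vv,uu=np.indices(z.shape)
K=s["intrinsics"];R=Rot.from_euler("xyz",s["rotation"]).as_matrix()
W=(np.stack([(uu-K[0][2])/K[0][0]*z,(vv-K[1][2])/K[1][1]*z,z],-1)@R.T)+s["position"]
for n,m in {"red":((H<5)|(H>172))&(S>140)&(V>60),"orange":(H>=7)&(H<=14)&(S>150)&(V>60)}.items():
    q=m&(z>0)&(abs(W[...,2]-(.129 if n=="red" else .126))<.0035)
    if q.sum()>10: Q=W[q];print(n,q.sum(),cv2.minAreaRect((Q[:,:2]*1000).astype(np.float32)),np.median(Q,0),"px",np.median(uu[q]),np.median(vv[q]))
E
python3 look.py pics/w2.png
```

```text
6.45 [ 0.4938 -0.0821  0.2213] jaw deg 81.96 [-0.9 -0.1 -0.3] [ 0.02  0.   -0.01] 0.05055222434487545 [-0.33  0.18 -0.11  1.28  0.   -0.19]
red 1116 ((524.789306640625, -163.56361389160156), (69.27836608886719, 15.65965747833252), 82.93338012695312) [ 0.5207 -0.1698  0.1294] px 204.0 294.0
orange 342 ((507.55548095703125, -227.9866485595703), (107.39447021484375, 13.864419937133789), 68.74630737304688) [ 0.4905 -0.27    0.1265] px 51.0 271.5
```

View pics/w2.png

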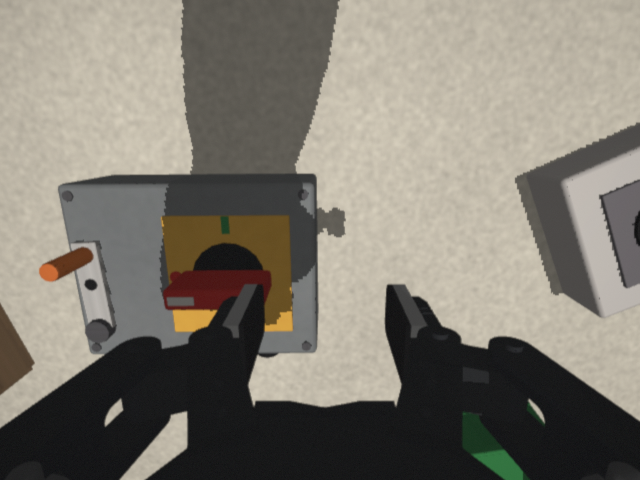

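The handle is off: the bar lies at 82.9° and box y at 82.4°, with the white mark on the hasp side at (180,300). Next is the post at (0.4905, -0.270).

Request:
{"op": "move_arm", "data": {
  "motion": [
    {"xyz": [0, -47, 0], "rotation": [0, 0, 0], "jaw": 50},
    {"xyz": [0, -47, 0], "rotation": [0, 0, 0], "jaw": 50},
    {"xyz": [-1, -47, 0], "rotation": [0, 0, 0], "jaw": 50},
    {"xyz": [-2, -47, 0], "rotation": [0, 0, 0], "jaw": 50},
    {"xyz": [0, 0, 0], "rotation": [0, 0, 0], "jaw": 50},
    {"xyz": [0, 0, -20], "rotation": [0, 0, 0], "jaw": 50},
    {"xyz": [0, 0, 0], "rotation": [0, 0, 0], "jaw": 50}
  ]
}}

```text
clock: 7.2
tcp_pos: [0.49, -0.2698, 0.1992]
orientation: [0.991, 1.567, 2.429]
wrist_force: [-0.1, 0.5, -0.4]
width: 0.0497
```

```bash
python3 st.py
```

```text
7.2 [ 0.49   -0.2698  0.1992] jaw deg 82.38 [-0.1  0.5 -0.4] [ 0.05 -0.02 -0.03] 0.04968967052947806 [-0.65  0.29 -0.02  1.27  0.   -0.52]
```

Request:
{"op": "move_arm", "data": {
  "motion": [
    {"xyz": [0, 0, -35], "rotation": [0, 0, 0], "jaw": 50},
    {"xyz": [0, 0, -35], "rotation": [0, 0, 0], "jaw": 50},
    {"xyz": [0, 0, -33], "rotation": [0, 0, 0], "jaw": 50},
    {"xyz": [0, 0, 0], "rotation": [0, 0, 0], "jaw": 5},
    {"xyz": [0, 0, 0], "rotation": [0, 0, 0], "jaw": 5},
    {"xyz": [0, 0, 0], "rotation": [0, 0, 0], "jaw": 5},
    {"xyz": [0, 0, 0], "rotation": [0, 0, 0], "jaw": 5},
    {"xyz": [0, 0, 0], "rotation": [0, 0, 0], "jaw": 5}
  ]
}}

```text
clock: 8.0
tcp_pos: [0.4915, -0.2711, 0.1001]
orientation: [-2.203, 1.568, -0.767]
wrist_force: [-2.6, -1.7, 7.8]
width: 0.0122
```

```bash
python3 st.py; python3 - <<'E'
import numpy as np
# arc about the pin, box yaw -7.6 deg, start 172.4 deg
a=np.radians(172.4+np.array([0,8,16,24,32,40,48,56,64,72,80,86,90,92]));p=65*np.c_[np.cos(a),np.sin(a)]
print(np.diff(p,axis=0).round(1).tolist())
E
```

```text
8.0 [ 0.4915 -0.2711  0.1001] jaw deg 82.28 [-2.6 -1.7  7.8] [-0.21  0.52  0.04] 0.01216305897411865 [-0.65  0.35 -0.2   1.02 -0.   -0.52]
[[-0.6, -9.1], [0.7, -9.0], [1.9, -8.9], [3.2, -8.5], [4.3, -8.0], [5.4, -7.3], [6.3, -6.5], [7.2, -5.5], [7.9, -4.5], [8.4, -3.3], [6.6, -1.7], [4.5, -0.8], [2.3, -0.3]]
```

Request:
{"op": "move_arm", "data": {
  "motion": [
    {"xyz": [-0.6, -9.1, 0], "rotation": [0, 0, 8], "jaw": 5},
    {"xyz": [0.7, -9, 0], "rotation": [0, 0, 8], "jaw": 5},
    {"xyz": [1.9, -8.9, 0], "rotation": [0, 0, 8], "jaw": 5},
    {"xyz": [3.2, -8.5, 0], "rotation": [0, 0, 8], "jaw": 5},
    {"xyz": [4.3, -8, 0], "rotation": [0, 0, 8], "jaw": 5},
    {"xyz": [5.4, -7.3, 0], "rotation": [0, 0, 8], "jaw": 5}
  ]
}}

```text
clock: 8.6
tcp_pos: [0.5064, -0.3213, 0.1001]
orientation: [-2.456, 1.569, -0.176]
wrist_force: [-0.1, 4.5, 8.0]
width: 0.0121
```

```bash
python3 st.py
```

```text
8.6 [ 0.5064 -0.3213  0.1001] jaw deg 130.63 [-0.1  4.5  8. ] [0.98 0.11 0.05] 0.012062652215331066 [-0.71  0.41 -0.1   1.06  0.   -1.41]
```

Request:
{"op": "move_arm", "data": {
  "motion": [
    {"xyz": [6.3, -6.5, 0], "rotation": [0, 0, 8], "jaw": 5},
    {"xyz": [7.2, -5.5, 0], "rotation": [0, 0, 8], "jaw": 5},
    {"xyz": [7.9, -4.5, 0], "rotation": [0, 0, 8], "jaw": 5},
    {"xyz": [8.4, -3.3, 0], "rotation": [0, 0, 8], "jaw": 5},
    {"xyz": [6.6, -1.7, 0], "rotation": [0, 0, 6], "jaw": 5},
    {"xyz": [4.5, -0.8, 0], "rotation": [0, 0, 4], "jaw": 5},
    {"xyz": [3, 0, 0], "rotation": [0, 0, 2], "jaw": 5},
    {"xyz": [0, 0, 0], "rotation": [0, 0, 0], "jaw": 5}
  ]
}}

```text
clock: 9.4
tcp_pos: [0.5465, -0.3427, 0.1]
orientation: [0.031, 1.565, 3.073]
wrist_force: [-20.2, 4.5, 16.3]
width: 0.0116
```

```bash
python3 st.py
```

```text
9.4 [ 0.5465 -0.3427  0.1   ] jaw deg 174.29 [-20.2   4.5  16.3] [ 0.9   4.11 -0.23] 0.011623034885037863 [-0.69  0.48  0.03  1.12 -0.   -2.16]
```

The hasp is at its stop: the force is -20 N along x and the position matches the prediction. I'll release, lift and check.

Request:
{"op": "move_arm", "data": {
  "motion": [
    {"xyz": [0, 0, 0], "rotation": [0, 0, 0], "jaw": 50},
    {"xyz": [0, 0, 0], "rotation": [0, 0, 0], "jaw": 50},
    {"xyz": [0, 0, 0], "rotation": [0, 0, 0], "jaw": 50},
    {"xyz": [0, 0, 40], "rotation": [0, 0, 0], "jaw": 50},
    {"xyz": [0, 0, 45], "rotation": [0, 0, 0], "jaw": 50},
    {"xyz": [0, 0, 45], "rotation": [0, 0, -8], "jaw": 50},
    {"xyz": [-30, 30, 30], "rotation": [0, 0, -8], "jaw": 50},
    {"xyz": [-30, 30, 0], "rotation": [0, 0, -8], "jaw": 50}
  ]
}}

```text
clock: 10.2
tcp_pos: [0.492, -0.2854, 0.2609]
orientation: [3.043, 1.564, -0.623]
wrist_force: [-0.8, -0.0, -0.2]
width: 0.0501
```

Request:
{"op": "move_arm", "data": {
  "motion": [
    {"xyz": [-10, 30, 0], "rotation": [0, 0, -8.5], "jaw": 50},
    {"xyz": [-10, 30, 0], "rotation": [0, 0, -8.5], "jaw": 50},
    {"xyz": [-10, 30, 0], "rotation": [0, 0, -8.5], "jaw": 50},
    {"xyz": [0, 30, 0], "rotation": [0, 0, -8.5], "jaw": 50},
    {"xyz": [0, 30, 0], "rotation": [0, 0, -8.5], "jaw": 50},
    {"xyz": [0, 30, 0], "rotation": [0, 0, -8.5], "jaw": 50},
    {"xyz": [0, 30, 0], "rotation": [0, 0, -8.5], "jaw": 50},
    {"xyz": [0, 0, 0], "rotation": [0, 0, 0], "jaw": 50}
  ]
}}

```text
clock: 11.0
tcp_pos: [0.4607, -0.0718, 0.2577]
orientation: [-1.094, 1.57, 0.487]
wrist_force: [-0.9, -0.8, -0.3]
width: 0.0498
```

```bash
python3 st.py; python3 look.py pics/w3.png; python3 - <<'E'
from h import *
s=vision.snapshot("top"); f=s["frame"][150:350,300:560]; cv2.imwrite("pics/t3.png",cv2.resize(f,None,fx=3,fy=3))
E
```

```text
11.0 [ 0.4607 -0.0718  0.2577] jaw deg 90.6 [-0.9 -0.8 -0.3] [-0.02  0.02  0.02] 0.049844536440685705 [-0.34  0.11 -0.1   1.36  0.   -0.35]
red 828 ((523.2638549804688, -173.32664489746094), (49.95109558105469, 16.074962615966797), 82.71060180664062) [ 0.5205 -0.1712  0.1294] px 199.0 298.0
orange 67 ((531.5503540039062, -253.75241088867188), (22.974796295166016, 177.02223205566406), 6.2652997970581055) [ 0.5455 -0.3374  0.1248] px 2.0 322.0
```

View pics/w3.png

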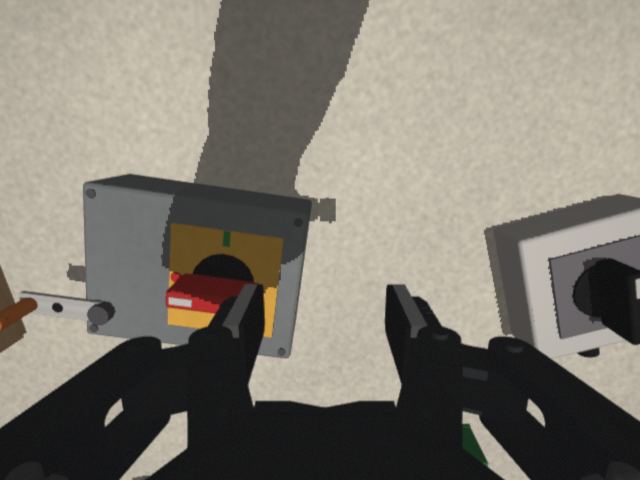

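View pics/t3.png

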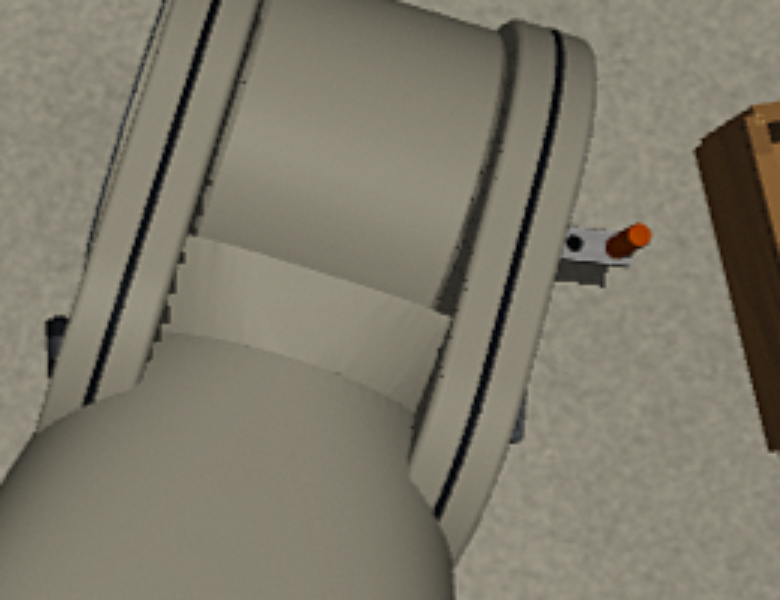

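The wrist view shows the handle off, with its mark at (180,302) beside the red dot, and the hasp arm sticking out over the side from (100,313) to (0,310). The top crop has the post top at (642,236). From that I'll compute the hasp angle, then hand in if it agrees.

```bash
python3 - <<'E'
from h import *
s=vision.snapshot("top")
p=w(s,(300+642/3,150+236/3),h=.127)
y=np.radians(-7.6); d=p[:2]-np.array([.5545,-.2782]); a=np.degrees(np.arctan2(d[1],d[0])-y)-180
print(p,np.hypot(*d),a%360)
if abs(a%360-90)<4: print(env.finish_job())
E
```

```text
[ 0.54442241 -0.3437892   0.127     ] 0.06635887704630586 88.8649770161179
the job is handed in; nothing more can be done
None
```

The red isolator handle is off and the hasp is swung out over the side of the box. I turned the handle first, then the hasp, and handed the job in at about 11 s of the 51 s allowed.

- **Handle:** I turned it anticlockwise to its stop. After release, the wrist camera put it at about 90.5°, with the white mark on the hasp side at the red dot.
- **Hasp:** I then gripped the orange post and swung it anticlockwise. It met its stop at about 20 N, and the top camera put it at about 89° ± 2° after release. The post was 66 mm from the pin, against the nominal 65 mm.
- **Grey box and end state:** I never moved the gripper down near the pale box. At hand-in the gripper was open and clear of everything, and the last wrist force reading was about 1 N.

No final check failed. In the last views the arm or fingers hid part of the scene: the top camera could not see the handle, and the wrist camera saw only part of the bar and post.

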